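# Clean the fingertips at the pump, then hold the culture box lid half open

## Task

Before opening the clean culture box, press the pump head of the hand-cleaner bottle fully down with the fingertips and let it spring back up. Then lift the hinged lid of the culture box by its handle and hold it half open, at 45 degrees, so that it still shelters the dishes: never throw it wide open, and leave everything else where it stands. The lid falls shut by itself, so finish while still holding it there, without letting go.

Things in the scene. Friction and masses are not known exactly. Their poses are not given: they have to be found in the camera images.
- soap_pump: White hand-cleaner bottle with a green pump on top, 65 x 78 x 206 mm, fixed to the worktop. Origin: centre of its underside; z up. Turned at random about z; the spout points along its own (-x, +y) diagonal.
- pump_head (a point): Centre of the top face of the green pump head (face about 30 mm across), on the bottle's axis, 206 mm above the worktop when up; it moves with the head.
- soap_pump_pump (a joint): Travel of the pump head, m: 0 = up (rest), 0.010 = fully down. A spring pushes it up: about 3 N starts it, about 7 N brings it fully down, against a hard stop.
- culture_box: Grey open tray, 170 (x) x 200 (y) x 60 mm high, walls 5 mm, with petri dishes inside and a hinged lid; fixed to the worktop. Origin: centre of its underside; x points from the handle side (front) to the hinge side (back), z up; turned at random about z.
- lid: The box's lid: white frame 6 mm thick with a clear window, about 172 x 206 mm, 0.2 to 0.4 kg, top face 7 mm above the box's rim when shut. Origin on the hinge line, at the middle of the box's back rim (box frame: x +85, z +60 mm). Shut, its axes are those of the box; it turns about its y axis.
- lid_angle (a joint): Angle of the lid, rad: 0 = shut (flat), 0.785 = 45 degrees; grows as the front edge rises, up to 1.7. Its own weight closes it.
- lid_handle (a point): Centre of the lid's black handle: a barrel 18 mm in diameter and 30 mm long, lying along the lid's y axis (flat ends at +-15 mm) on a 12 mm thick steel stem. In the lid's frame it lies at x -155, z +45 mm, i.e. 38 mm above the lid's top face and 105 mm above the worktop when shut. Pinched across the flat ends (along y) it can pivot between the fingers while the lid turns.
- lid_hinge (a point): Middle of the hinge line, which runs along the box's y axis, 60 mm above the worktop.
- timer: Bystander: round kitchen timer lying flat, 62 mm across, 22 mm high, loose. Origin: centre of its underside.
- beaker: Bystander: glass beaker, 55 mm across, 68 mm high, loose. Origin: centre of its underside.
- swab_jar: Bystander: steel jar with a knobbed lid, 64 mm across, 83 mm high, loose. Origin: centre of its underside.

How it is judged:
By the outcome, as a careful person would: the job done as asked, in the order asked, and still so for the second after the job is handed in, while the arm keeps its last pose, push and grip.
It also fails if it takes over 54 s, if anything falls off the work surface, if the arm or the gripper's body presses on something with over 40 N, if the wrist force passes 120 N, or if a joint passes its speed limit or range.

## Robot

A 7-joint arm with a two-finger parallel gripper is mounted at the origin on a cart in front of the work surface, level with it; the furniture and walls round the work are solid. World frame = base frame: x ahead of the robot, y to its left, z up, the work surface at z = 0. Lengths are in m, angles in degrees, forces in N, time in s.
With the tool pointing down it reaches from about 0.35 to 0.775 m from the base axis. Payload 3.1 kg.
Tool frame: the origin (TCP) lies midway between the tips of the shut fingers; the grasp point (between the pads) lies 19 mm behind it; z points along the fingers, y is the line along which they close (so a half turn about z gives the same grasp; the last joint's range is limited). The gripper opens to 85 mm and grips with 20 to 120 N. Pads are 22 mm wide; open, the fingers measure 114 mm over their backs; the gripper's body (76 mm by 85 mm) begins 54 mm behind the grasp point. The pads swing forward as they close: fully open they stand 13 mm farther back than shut.
Start: joints at [62.24, 17.813, 0.802, 86.603, -0.252, 75.585, -1.558], TCP at [0.236, -0.497, 0.231] pointing down, gripper open.
Joint ranges: [-154.91, 154.91], [-16.99, 109.72], [-72.82, 74.43], [7.12, 147.25], [-82.49, 262.49], [11.32, 116.49], [-174.64, 174.64]. Speed limits (degrees/s): [159.86, 159.86, 180, 180, 180, 180, 180].

## Interface

Orientations are given as [roll, pitch, yaw] about the fixed x, y, z axes, in that order (R = Rz(yaw) Ry(pitch) Rx(roll)).
In Python, from station import robot gives the robot as it stands. Calls block until the motion is done:
- robot.move_to(position, orientation): joint-space move of the TCP to a pose.
- robot.line_to(position, orientation=None, velocity=0.15, f_stop=None): straight line of the TCP; orientation=None keeps the orientation; velocity is the mean speed in m/s. With f_stop (N) it stops when the force on the tool has changed by that much, and returns True; else False.
- robot.move_j(angles): joint-space move.
- robot.gripper_to(opening, force=None): opening from 0.0 (shut) to 1.0 (fully open); force is the grip in N (None keeps the last); returns when the fingers have stopped.
- robot.pause(seconds).
- robot.inverse_kinematics(position, orientation): joint angles nearest the present ones, or None.
- robot.sense(): the state.
- robot.grab_frame(name): name is "scene" or "top"; returns (picture, depth): 384x512x3 uint8, red, green, blue; 384x512 float32, m along the optical axis (not along the pixel's ray), 0 where there is no reading.
- robot.calibration(name): a dict with "mtx" (3x3 intrinsics, pixels), "k1" (the pictures are not rectified: a ray, as slopes to the right and down, at radius r is drawn at 1 + k1 r^2 times it, then the intrinsics apply), "extrinsics" (4x4, takes a point from world to camera coordinates). Camera axes: x right, y up, looking along -z (the intrinsics and any distortion apply to the point x, -y, -z); pixel columns grow to the right and rows downward; lengths in m; the calibration is good to about 2 mm. A picture is of the moment at which its call begins. calibration takes no time and is no camera call.
A pose or a line that the arm cannot do raises robot.PlanningError and nothing moves.
- robot.close_job(): hands the job in; it is judged then, once.
Trained networks look in the newest picture that a camera, given by its name, has taken for a name from the list of things; names that differ only in an ending like _2 or _b are one class to them, and where a whole thing is asked for, a point or a joint stands for the part that bears it (a point fixed in the world has none). Each returns a list of dicts, best first, with "p" (0 to 1); they miss things now and then, are a little off and sometimes report something else, mostly with a low value. They report only what shows in the picture. A call takes as long as a camera call.
- robot.look_for(query, camera): "point" ([column, row] in pixels, amid what is visible of it).
- robot.tip_of(query, camera): "point" ([column, row] in pixels: a listed point, or the origin of a listed thing).
The state is a dict: "time_s": time; "joint_positions": joint angles; "dq": joint speeds; "joint_torque": joint torques, N m; "tool_pos": TCP position; "eef_rot": TCP orientation; "contact_force": force on the tool from outside, world axes, zero at the start; "torque": the same for the moment, N m; "finger_gap": opening from 0.0 (shut) to 1.0 (fully open); "gripper_force": force on a finger pad.
Only numpy, scipy, OpenCV 4.12 (cv2) and the standard library are available. Lean on these libraries where they do the work, as an engineer would, in place of code of your own. Each camera call takes 0.05 s, during which the arm holds its last target. There are 200 camera calls.

## Working session

There is one attempt and no reset: what is moved stays moved. The work goes in short steps, each a Python script; the robot and the scene stay as the last script left them, time stands still between calls to the robot, and variables do not carry over. Pictures are saved under pics/ and viewed, at most 10 in all, crops included, and the job is handed in when it is done.

```bash
mkdir -p pics; cat > h.py <<'E'
import numpy as np, cv2
from station import robot
def ray(cam,uv):
    c=robot.calibration(cam);K=np.array(c["mtx"]);E=np.array(c["extrinsics"])
    d=np.array([(uv[0]-K[0,2])/K[0,0],(uv[1]-K[1,2])/K[1,1]]);s=d.copy()
    for _ in range(20): s=d/(1+c["k1"]*(s@s))
    R=E[:3,:3];o=-R.T@E[:3,3]
    return o,R.T@np.array([s[0],-s[1],-1.0])   # scale = depth
def deproj(cam,uv,depth):
    o,d=ray(cam,uv);u,v=int(round(uv[0])),int(round(uv[1]))
    p=depth[max(v-1,0):v+2,max(u-1,0):u+2];p=p[p>0]
    return o+d*np.median(p) if p.size else None
def tri(a,b):
    A=np.zeros((3,3));y=np.zeros(3);L=[]
    for o,d in (a,b):
        n=d/np.linalg.norm(d);P=np.eye(3)-np.outer(n,n);A+=P;y+=P@o;L.append((o,n))
    x=np.linalg.solve(A,y);e=[np.linalg.norm((np.eye(3)-np.outer(n,n))@(x-o)) for o,n in L]
    return x,max(e)
E
python3 - <<'E'
from h import *
np.set_printoptions(precision=4,suppress=True)
D={}
for c in ("scene","top"):
    im,d=robot.grab_frame(c);D[c]=d;cv2.imwrite(f"pics/{c}0.png",im[:,:,::-1]);np.save(f"{c}0.npy",d)
    print(c,ray(c,(256,192)))
for q in ("pump_head","lid_handle","lid_hinge","lid","culture_box","soap_pump","timer","beaker","swab_jar"):
    r={}
    for c in D:
        t=robot.tip_of(q,c)
        for k in t[:2]: print(q,c,np.round(k["point"],1),round(k["p"],2),deproj(c,k["point"],D[c]))
        if t: r[c]=ray(c,t[0]["point"])
    if len(r)==2: print("   tri",*tri(r["scene"],r["top"]))
print(robot.sense()["time_s"])
E
```

```text
scene (array([-0.4308,  0.5169,  1.0353]), array([ 0.6869, -0.4   , -0.6069]))
top (array([ 0.293 , -0.0583,  1.3894]), array([ 0.1805,  0.0212, -0.9834]))
pump_head scene [335.7 173.7] 0.64 [ 0.4521 -0.3121  0.2023]
pump_head scene [135.9 248. ] 0.45 [0.6216 0.3591 0.0671]
pump_head top [352.4 210.8] 0.66 [ 0.4555 -0.3078  0.2029]
   tri [ 0.4539 -0.3101  0.202 ] 0.0027063333354089563
lid_handle scene [159.6 260. ] 0.85 [0.4833 0.3231 0.114 ]
lid_handle top [146.4 202.7] 0.68 [0.4949 0.3107 0.1095]
   tri [0.4986 0.3172 0.0962] 0.0029408590829799026
lid_hinge scene [133.4 249.3] 0.71 [0.6201 0.3679 0.0672]
lid_hinge top [136.6 164.3] 0.77 [0.6292 0.3619 0.0661]
   tri [0.6322 0.3657 0.0556] 0.0005503944719379964
lid scene [135.6 249. ] 0.92 [0.6182 0.3613 0.0666]
lid top [137.9 163.9] 0.6 [0.6309 0.3581 0.0646]
lid top [382.2 192.2] 0.59 [ 0.5374 -0.4392  0.0482]
   tri [0.6329 0.3603 0.0541] 0.0012908926690189506
culture_box scene [153.7 274. ] 0.95 [0.4833 0.3499 0.0685]
culture_box scene [275.1 241.4] 0.19 [ 0.4464 -0.0635  0.0191]
culture_box top [150.6 188.5] 0.64 [0.5486 0.312
[... 217 characters left out ...]
74 [ 0.4299 -0.2852  0.0996]
   tri [ 0.4418 -0.2971  0.0134] 0.004234455506299197
timer scene [332.7 214.9] 0.62 [ 0.4282 -0.2972  0.0427]
timer scene [275.5 243.3] 0.47 [ 0.4375 -0.0593  0.0196]
timer top [271.6 219.3] 0.73 [ 0.4529 -0.0803  0.0196]
   tri [ 0.3736 -0.1332  0.1809] 0.08184741498141337
beaker scene [344.2 191.7] 0.75 [ 0.5316 -0.4418  0.0206]
beaker scene [245.5 249.2] 0.56 [0.4596 0.0452 0.0293]
beaker top [237.3 209.4] 0.53 [0.4885 0.0343 0.0015]
   tri [ 0.3372 -0.0697  0.3497] 0.12877649816296258
swab_jar scene [343.4 191.5] 0.72 [ 0.5361 -0.4418  0.0187]
swab_jar top [385.3 188.4] 0.92 [ 0.5462 -0.4442  0.0675]
   tri [ 0.5605 -0.466  -0.007 ] 4.245884578179775e-05
1.0
```

```bash
python3 - <<'E'
import cv2
for n,(x,y,w,h) in {"scene":(70,130,330,220),"top":(70,110,360,180)}.items():
    i=cv2.imread(f"pics/{n}0.png")[y:y+h,x:x+w]; cv2.imwrite(f"pics/{n}0c.png",cv2.resize(i,None,fx=2.2,fy=2.2,interpolation=cv2.INTER_CUBIC))
E
```

```text
(no output)
```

View pics/scene0c.png

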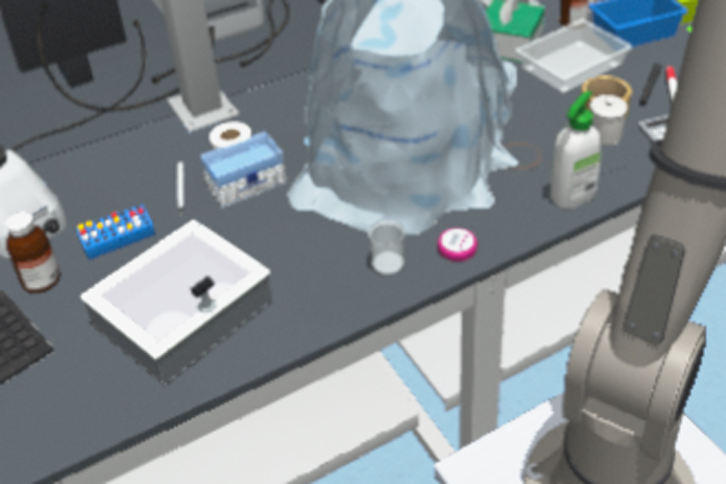

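View pics/top0c.png

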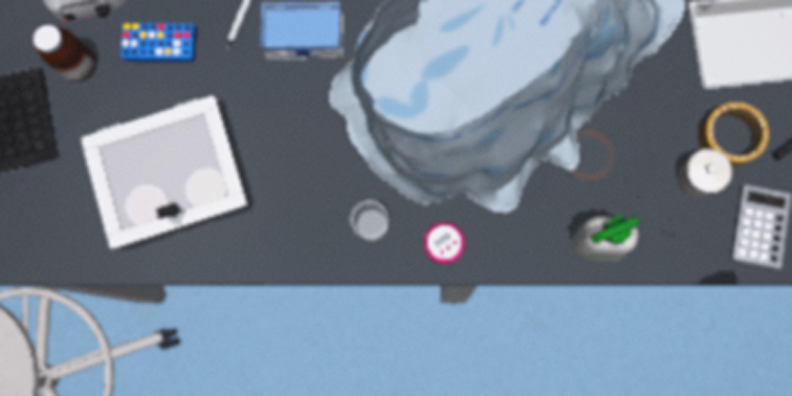

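The scene view shows the bottle (green head near px 333,175), the box with its black handle (162,260), the timer, the beaker and a bulky covered object between them. The top view agrees: handle (147,206), head about (350,214). Next I'll refine the poses from the point clouds.

```bash
cat >> h.py <<'E'
def cloud(cam,d):
    c=robot.calibration(cam);K=np.array(c["mtx"]);E=np.array(c["extrinsics"])
    v,u=np.mgrid[:384,:512];m=d>0
    D=np.stack([(u[m]-K[0,2])/K[0,0],(v[m]-K[1,2])/K[1,1]],1);s=D.copy()
    for _ in range(20): s=D/(1+c["k1"]*(s**2).sum(1,keepdims=True))
    C=np.c_[s[:,0],-s[:,1],-np.ones(len(s))]*d[m][:,None]
    return (C-E[:3,3])@E[:3,:3],m
E
python3 - <<'E'
from h import *
np.set_printoptions(precision=4,suppress=True)
for c in ("scene","top"):
    im=cv2.imread(f"pics/{c}0.png").astype(int);P,m=cloud(c,np.load(f"{c}0.npy"));I=im[m]
    n=lambda x,y,r:np.hypot(P[:,0]-x,P[:,1]-y)<r
    L=n(.56,.335,.17)&(P[:,2]>.055)&(P[:,2]<.075)
    r=cv2.minAreaRect(P[L][:,:2].astype(np.float32)*1000);print(c,"lid",r,P[L][:,2].mean())
    H=n(.49,.317,.06)&(P[:,2]>.09)&(I.sum(1)<200);print("handle",H.sum(),P[H].mean(0),P[H].min(0),P[H].max(0))
    G=n(.45,-.31,.08)&(I[:,1]>I[:,0]+40)&(I[:,1]>I[:,2]+40)&(P[:,2]>.15)
    print("green",G.sum(),P[G].min(0),P[G].max(0))
    for lo,hi in((.196,.206),(.206,.23),(.185,.196)):
        g=G&(P[:,2]>lo)&(P[:,2]<hi)
        if g.any(): print(lo,g.sum(),P[g].mean(0),P[g].min(0),P[g].max(0))
    W=n(.45,-.31,.07)&(P[:,2]>.02)&(P[:,2]<.15);print("bottle",P[W].mean(0),P[W].min(0),P[W].max(0))
    O=(P[:,2]>.08)&(P[:,0]>.3)&(P[:,1]>-.25)&(P[:,1]<.2)&(P[:,0]<1.2)
    print("cover",P[O].min(0),P[O].max(0))
    O=(P[:,2]>.08)&(P[:,1]>.2)&(P[:,1]<.7)&(P[:,0]<1.)&(P[:,0]>.3);print("near box",P[O].min(0),P[O].max(0))
E
```

```text
scene lid ((554.9723510742188, 337.8064270019531), (183.74803161621094, 210.77613830566406), 18.196453094482422) 0.0668723719356491
handle 34 [0.4822 0.3182 0.1109] [0.4764 0.3064 0.1013] [0.4878 0.3291 0.1165]
green 126 [ 0.433  -0.3228  0.1534] [ 0.4593 -0.2644  0.2117]
0.196 34 [ 0.4432 -0.2904  0.2017] [ 0.433  -0.3228  0.1961] [ 0.4555 -0.2644  0.2059]
0.206 13 [ 0.4484 -0.3004  0.208 ] [ 0.4385 -0.3215  0.206 ] [ 0.4578 -0.2799  0.2117]
0.185 9 [ 0.4421 -0.2878  0.1902] [ 0.4331 -0.3104  0.1857] [ 0.4519 -0.2667  0.1952]
bottle [ 0.4377 -0.2929  0.0895] [ 0.4214 -0.3369  0.0203] [ 0.4728 -0.2681  0.1499]
cover [ 0.518  -0.2499  0.0802] [1.196  0.1999 0.7345]
near box [0.4751 0.2001 0.08  ] [0.9999 0.7    0.7785]
top lid ((555.4069213867188, 335.64715576171875), (180.18218994140625, 206.64569091796875), 17.949228286743164) 0.06507402575037177
handle 30 [0.4861 0.3087 0.1109] [0.4808 0.2985 0.1032] [0.4935 0.3213 0.1188]
green 148 [ 0.4326 -0.3258  0.1634] [ 0.4683 -0.2703  0.2101]
0.196 72 [ 0.4459 -0.2978  0.2023] [ 0.4326 -0.3246  0.1965] [ 0.4608 -0.2729  0.206 ]
0.206 17 [ 0.4519 -0.3116  0.2077] [ 0.443  -0.3258  0.2063] [ 0.46   -0.2913  0.2101]
0.185 5 [ 0.4387 -0.2785  0.1952] [ 0.4358 -0.299   0.1927] [ 0.4415 -0.2703  0.1959]
bottle [ 0.4417 -0.2964  0.1056] [ 0.4234 -0.3453  0.0204] [ 0.4759 -0.2715  0.1448]
cover [ 0.5199 -0.25    0.0801] [1.0592 0.1999 0.5553]
near box [0.4751 0.2    0.08  ] [0.957  0.6999 0.6038]
```

```bash
python3 - <<'E'
from h import *
np.set_printoptions(precision=4,suppress=True)
def st(t):
    s=robot.sense();print(t,round(s["time_s"],2),np.array(s["tool_pos"]),np.array(s["contact_force"]),s["finger_gap"],np.array(s["eef_rot"]))
robot.gripper_to(0.0)
X,Y=.453,-.310
for yaw in (-30,-60,0,90):
    q=robot.inverse_kinematics([X,Y,.26],[180,0,yaw]);print(yaw,q)
robot.move_to([X,Y,.26],[180,0,-30]);st("above")
robot.line_to([X,Y,.215],velocity=.08)
h=robot.line_to([X,Y,.186],velocity=.03,f_stop=18);st(f"pressed {h}")
robot.pause(.4);st("hold")
im,d=robot.grab_frame("scene");cv2.imwrite("pics/press.png",im[:,:,::-1])
robot.line_to([X,Y,.26],velocity=.06);st("up")
im,d=robot.grab_frame("scene");cv2.imwrite("pics/after.png",im[:,:,::-1])
a,b=[cv2.resize(cv2.imread(f"pics/{n}.png")[130:260,270:390],None,fx=3,fy=3,interpolation=cv2.INTER_CUBIC) for n in("press","after")]
cv2.imwrite("pics/pump.png",np.hstack([a,b]))
E
```

```text
-30 [ 33.3144  16.9665  -0.9374  83.7099   0.2783  79.3258 -87.6337]
-60 [  30.1216   16.8902    3.2785   83.8423   -0.9689   79.2951 -116.5611]
0 [ 36.0605  17.0873  -4.571   83.5959   1.3652  79.371  -58.5614]
90 [ 45.7581  17.949  -17.5622  83.1962   5.4234  79.6865  28.0278]
above 3.11 [ 0.4522 -0.311   0.2599] [-0.1108  0.4615 -0.3283] -0.0005109554794665147 [179.9455   0.0148 -30.0707]
pressed True 4.52 [ 0.4534 -0.3102  0.1962] [-1.6388  0.9159  5.5758] 0.00027388067443778524 [179.9976  -0.1167 -29.9996]
hold 4.92 [ 0.4534 -0.3103  0.1962] [-1.1134  0.84    5.9134] -0.004037315902176442 [179.9968  -0.1206 -30.004 ]
up 6.2 [ 0.4527 -0.3098  0.2595] [ 0.1619  0.3928 -0.2193] -0.0008267314090125331 [-179.992     0.0194  -29.9975]
```

View pics/pump.png

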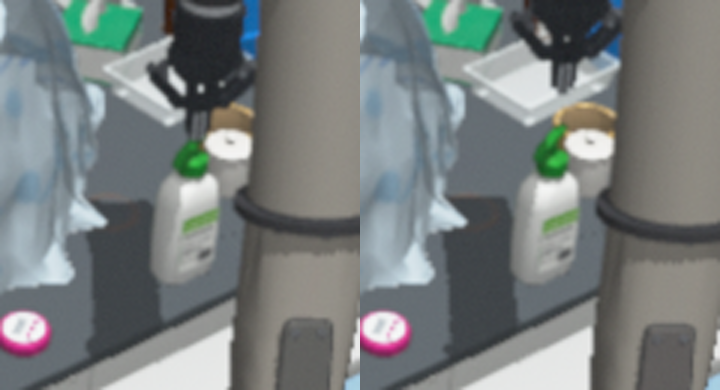

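The left half shows the shut fingertips on the depressed head (195,160). On the right the head is back up and the bottle hasn't moved. The stop came at z = 0.196 with an 18 N change, so that was the hard stop. Next I'll retract around the covered object and approach the handle.

```bash
python3 - <<'E'
from h import *
np.set_printoptions(precision=4,suppress=True)
def st(t):
    s=robot.sense();print(t,round(s["time_s"],2),np.array(s["tool_pos"]),np.array(s["contact_force"]),round(s["finger_gap"],3),s["gripper_force"],np.round(s["joint_positions"],1))
o=lambda y:[180,0,y]
robot.line_to([.39,-.22,.30],o(-10),velocity=.2)
robot.move_to([.39,0,.30],o(0));st("mid")
robot.move_to([.38,.22,.30],o(18))
robot.move_to([.4884,.3154,.20],o(18));st("above")
robot.gripper_to(.7,force=30)
r={}
for c in("scene","top"):
    im,d=robot.grab_frame(c);cv2.imwrite(f"pics/{c}1.png",im[:,:,::-1])
    t=robot.tip_of("lid_handle",c)
    for k in t[:2]:print(c,k,deproj(c,k["point"],d))
    if t:r[c]=ray(c,t[0]["point"])
if len(r)==2:print(tri(r["scene"],r["top"]))
a,b=cv2.imread("pics/scene1.png")[170:320,80:260],cv2.imread("pics/top1.png")[110:260,70:250]
cv2.imwrite("pics/ab1.png",cv2.resize(np.hstack([a,b]),None,fx=2.2,fy=2.2,interpolation=cv2.INTER_CUBIC))
E
```

```text
mid 7.87 [ 0.3905 -0.0022  0.2997] [ 0.7757 -0.1164  0.481 ] 0.001 0.0 [ 17.7  -2.4 -19.  100.2  -0.7  82.1 -91.4]
above 9.48 [0.4889 0.3137 0.2003] [ 0.5518  0.4431 -0.1007] 0.006 0.0 [  -7.2   27.5  -40.1   83.3   17.9   75.7 -120.6]
scene {'point': [160.7, 259.6], 'p': 0.84} [0.4817 0.32   0.1153]
top {'point': [145.7, 202.4], 'p': 0.81} [0.5025 0.325  0.0679]
(array([0.4977, 0.3163, 0.099 ]), np.float64(0.00032805737778769667))
```

View pics/ab1.png

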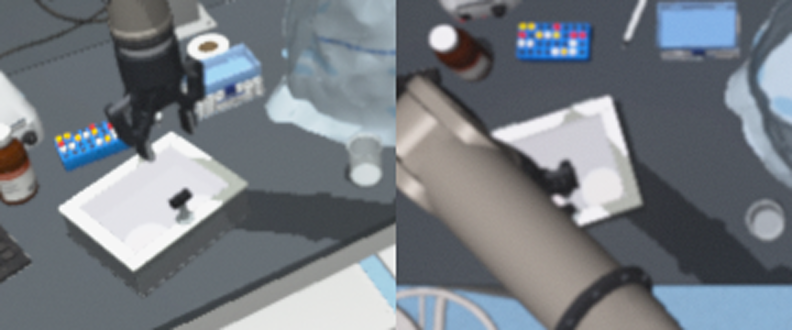

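The scene half shows the gripper open above the lid, with the handle clear at (162,260); the beaker is undisturbed. The handle triangulates to about (0.495, 0.316, 0.10), consistent with before. I'll descend and pinch.

```bash
python3 - <<'E'
from h import *
np.set_printoptions(precision=4,suppress=True)
def st(t):
    s=robot.sense();print(t,round(s["time_s"],2),np.array(s["tool_pos"]),np.array(s["contact_force"]),round(s["finger_gap"],3),s["gripper_force"],np.array(s["torque"]))
p=np.array([.4915,.3158])
robot.line_to([*p,.125],[180,0,18],velocity=.1)
print(robot.line_to([*p,.087],velocity=.05,f_stop=10));st("down")
robot.gripper_to(0,force=25);st("closed")
im,d=robot.grab_frame("scene");cv2.imwrite("pics/g.png",im[:,:,::-1])
cv2.imwrite("pics/gc.png",cv2.resize(im[190:320,90:240,::-1],None,fx=3,fy=3,interpolation=cv2.INTER_CUBIC))
E
```

```text
False
down 12.09 [0.4917 0.316  0.0872] [-0.7906  0.6551 -0.5727] 0.701 0.0 [-0.0106 -0.042   0.0355]
closed 12.46 [0.4914 0.3169 0.0876] [-0.3131  1.6657  2.2845] 0.347 28.085411489009857 [0.3108 0.1687 0.0121]
```

View pics/gc.png

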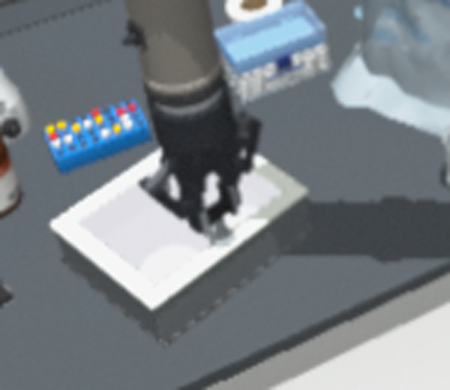

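The picture shows the fingers pinching the barrel at crop (215,215), and the gap of 0.347 × 85 mm ≈ 29.5 mm matches its 30 mm length. Now the arc, first to 20° as a check.

```bash
cat >> h.py <<'E'
def st(t):
    s=robot.sense();print(t,round(s["time_s"],2),np.round(s["tool_pos"],4),np.round(s["contact_force"],1),round(s["finger_gap"],3),round(s["gripper_force"],1),np.round(s["torque"],2))
B=np.array([.4915,.3158,.087]);ex=np.array([np.cos(np.radians(18)),np.sin(np.radians(18)),0])
def arc(t):
    t=np.radians(t);x=-.155*np.cos(t)+.045*np.sin(t);z=.155*np.sin(t)+.045*np.cos(t)
    return B+ex*(x+.155)+np.array([0,0,z-.045])
def lidangle(cam,tag):
    im,d=robot.grab_frame(cam);cv2.imwrite(f"pics/{cam}{tag}.png",im[:,:,::-1])
    P,m=cloud(cam,d);I=im[m].astype(int);H=np.array([.636,.364,.06])
    Q=P-H;xb=Q@ex;yb=-Q[:,0]*ex[1]+Q[:,1]*ex[0];zb=Q[:,2]
    k=(np.abs(yb)<.11)&(xb<.03)&(xb>-.19)&(zb>.012)&(I.min(1)>110)
    if k.sum()<20: print(cam,"few");return
    best=(0,)
    rng=np.random.default_rng(0);A=np.c_[xb[k],zb[k]]
    for _ in range(400):
        i,j=rng.choice(len(A),2,False);v=A[j]-A[i];l=np.hypot(*v)
        if l<.03: continue
        e=np.abs((A-A[i])@np.array([-v[1],v[0]])/l);n=(e<.004).sum()
        if n>best[0]: best=(n,e<.004)
    a=A[best[1]];v=np.linalg.svd(a-a.mean(0))[2][0]
    print(cam,"lid angle",np.degrees(np.arctan(-v[1]/v[0])),best[0],len(A),"mean",a.mean(0))
E
python3 - <<'E'
from h import *
robot.gripper_to(0,force=35)
for a in (5,10,15,20): robot.line_to(arc(a),velocity=.05);st(a)
lidangle("scene","20");lidangle("top","20")
E
```

```text
5 13.16 [0.4952 0.3181 0.0995] [-0.2  6.3 -4.7] 0.344 35.0 [1.07 0.15 0.03]
10 13.59 [0.5003 0.3198 0.1123] [-0.1  5.2 -4.2] 0.342 35.0 [ 1.16  0.12 -0.08]
15 14.03 [0.5065 0.3218 0.1244] [-0.9  5.3 -5.5] 0.342 35.1 [1.13 0.26 0.06]
20 14.46 [0.5134 0.3241 0.1359] [-0.4  5.  -4.5] 0.34 35.1 [1.06 0.28 0.08]
scene lid angle 18.841942725178946 1361 2076 mean [-0.09842513  0.04104304]
top lid angle 18.69971756541674 999 2505 mean [-0.08416906  0.03367734]
```

```bash
python3 - <<'E'
from h import *
for a in (25,30,35,40,43,45): robot.line_to(arc(a),velocity=.05)
st(a);robot.pause(.3);st("settled")
lidangle("scene","45");lidangle("top","45")
a,b=cv2.imread("pics/scene45.png")[150:320,70:260],cv2.imread("pics/top45.png")[90:260,70:260]
cv2.imwrite("pics/ab45.png",cv2.resize(np.hstack([a,b]),None,fx=2,fy=2,interpolation=cv2.INTER_CUBIC))
E
```

```text
45 16.88 [0.5619 0.3401 0.1816] [-4.8  3.8 -2. ] 0.343 35.1 [ 0.74  0.91 -0.02]
settled 17.18 [0.5618 0.3401 0.1816] [-2.6  4.7 -2.8] 0.342 35.1 [0.74 0.85 0.01]
scene lid angle 11.958433058475125 492 1422 mean [-0.11751185  0.53392142]
top lid angle 12.603002927716405 1673 3097 mean [-0.12130916  0.53383579]
```

View pics/ab45.png

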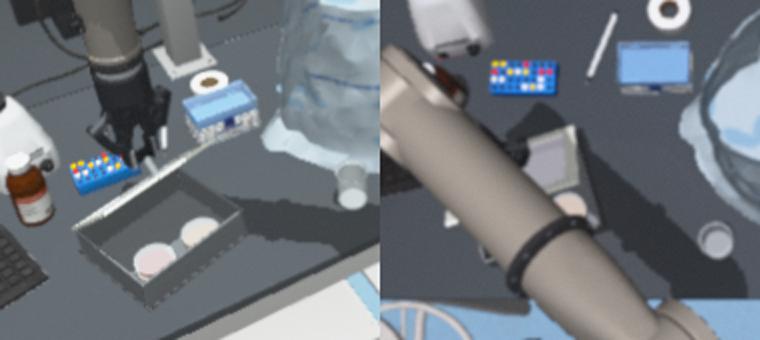

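The lid is raised and held, and the dishes and beaker are undisturbed. The fit latched onto the arm, so I'll limit the height and measure again.

```bash
sed -i 's/(zb>.012)&(I.min(1)>110)/(zb>.012)\&(zb<.15)\&(I.min(1)>90)/' h.py; python3 - <<'E'
from h import *
lidangle("scene","45b");lidangle("top","45b")
for f in("beaker","timer"):
    robot.grab_frame; print(f,[(np.round(k["point"]),round(k["p"],2)) for k in robot.look_for(f,"scene")[:2]])
st("")
E
```

```text
scene lid angle 42.22656572770263 299 357 mean [-0.08652938  0.08836585]
top lid angle 42.989261950852956 667 676 mean [-0.06849939  0.0695854 ]
beaker [(array([242., 242.]), 0.58)]
timer [(array([280., 240.]), 0.65)]
 17.48 [0.5618 0.3401 0.1816] [-4.   4.2 -2.9] 0.345 35.1 [ 0.75  0.85 -0.06]
```

Both views put the lid at about 42.5°, so I'll raise it by 2.3°.

```bash
python3 - <<'E'
from h import *
robot.line_to(arc(47.3),velocity=.03);robot.pause(.5);st("")
for i in "abc": lidangle("scene","47"+i);lidangle("top","47"+i)
E
```

```text
18.34 [0.5672 0.3419 0.1847] [-4.1  3.6 -1.6] 0.346 35.0 [ 0.72  0.84 -0.08]
scene lid angle 45.26685405542091 174 229 mean [-0.1091107   0.11641775]
top lid angle 45.053399110861086 630 638 mean [-0.06524785  0.07181869]
scene lid angle 45.26282052207427 174 227 mean [-0.1091508   0.11650446]
top lid angle 45.0984926781999 628 634 mean [-0.06542153  0.07175217]
scene lid angle 45.295732224814174 175 230 mean [-0.10934565  0.11667681]
top lid angle 45.06146258304287 632 636 mean [-0.06508109  0.07151974]
```

Both cameras now read 45°, and the grip is firm.

```bash
python3 -c "
from h import *
print(robot.close_job())"
```

```text
the job is handed in; nothing more can be done
None
```

The pump head was pressed to its stop and sprang back, then the culture-box lid was lifted by its handle to about 45° (both cameras agree); I handed the job in after about 19 s with the arm still holding it.

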